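# Burnish both sides of a watch-stand blank

### The arm

A 6-joint arm with a two-finger parallel gripper is mounted at the origin on the work surface. World frame = base frame: x ahead of the robot, y to its left, z up, the work surface at z = 0. Lengths are in m, angles in degrees, forces in N, time in s.
With the tool pointing down it reaches from about 0.3 to 0.75 m from the base axis. Payload 8.5 kg.
Tool frame: the origin (TCP) lies on the centre line of the jaws, within the pads' length; the fingertips stand 19 mm ahead of it and the grasp point (between the pads) is the TCP (env.tcp_to_tips is the z of the fingertips in the tool frame, in m); z points along the fingers, y is the line along which they close (so a half turn about z gives the same grasp; the last joint's range is limited). The gripper opens to 85 mm and grips with 20 to 120 N. Pads are 22 mm wide; open, the fingers measure 114 mm over their backs; the gripper's body (76 mm by 85 mm) begins 54 mm behind the grasp point. The pads swing forward as they close: fully open they stand 13 mm farther back than shut.
Start: joints at [61.862, 21.807, 74.336, -0, 83.858, -12.336], TCP at [0.15, 0.529, 0.25] pointing down, gripper open.
Joint ranges: [-178.18, 178.18], [-50.72, 133.34], [12.68, 142.11], [-81.47, 261.47], [9.98, 163.14], [-165.26, 165.26]. Speed limits (degrees/s): [136.94, 136.94, 180, 180, 180, 180].

### API

Orientations are given as a 3x3 rotation matrix whose columns are the frame's x, y, z axes.
In Python, from rig import env gives the robot as it stands.
- The arm moves only by the tool servo_tool, never from a script. Its argument "steps" is a list of rows, each an object of numbers: "tx", "ty", "tz": the shift along the world's x, y, z in cm; "yaw": the turn about the world's z in degrees; "claw": the finger opening in cm, from 0 to 8.54. In form: [{"tx": .., "ty": .., "tz": .., "yaw": .., "claw": ..}, ...]. A call has 1 to 20 rows; each row shifts and turns the commanded pose from where the row before left it; what a row does not reach is not made up. A row lasts 1/10 s, in which the tool goes at most 50 mm and 8.59 degrees, less where a joint would pass 70% of its speed; a pose out of reach is approached as far as the arm can. A call with a gripper value outside its range is refused whole. The fingers move at their own pace and stop on an object; "newtons" is the grip in N (left out, the last holds). Time passes only in rows, so rows that do not move let the fingers close. It gives the time, the measured TCP pose, the force, the opening and the grip force at its end, in the units of the state.
- env.observe(): the state, without advancing time (a new reading comes with each control period).
- env.get_image(name): name is "side" or "top"; returns (picture, depth): 480x640x3 uint8, red, green, blue; 480x640 float32, m along the optical axis (not along the pixel's ray), 0 where there is no reading.
- env.camera_model(name): a dict with "fovy" (degrees; the focal length in pixels is half the picture's height over the tangent of half this angle, whatever the lens; pixels are square), "cx", "cy" (the principal point, pixels), "T" (4x4, takes a point from camera to world coordinates). Camera axes: x right, y down, z forward; pixel columns grow to the right and rows downward; lengths in m; the calibration is good to about 2 mm. A picture is of the moment at which its call begins. camera_model takes no time and is no camera call.
- env.close_job(): hands the job in; it is judged then, once.
The state is a dict: "time_s": time; "q": joint angles; "qvel": joint speeds; "joint_efforts": joint torques, N m; "position": TCP position; "tool_rot": TCP orientation; "ft_force": force on the tool from outside, world axes, zero at the start; "wrist_torque": the same for the moment, N m; "grip_width": finger opening in m; "gripper_force": force on a finger pad.
Only numpy, scipy, OpenCV 4.12 (cv2) and the standard library are available. Lean on these libraries where they do the work, as an engineer would, in place of code of your own. Each camera call takes 0.05 s, during which the arm holds its last target. There are 200 camera calls.

### The job

Run the aluminium watch-stand blank through the roller fixture twice: first with its back (the side with the upright) towards the roller, sliding it in from the flared mouth along the fence until it is fully home against the end stop; then draw it out, turn it half round and run it fully home again with its front towards the roller. Then draw it out and lower it, standing flat on its base, onto the floor of the empty white tray before letting go. Never tip it over, and leave the other things on the bench where they are.

Things in the scene. Friction and masses are not known exactly. Their poses are not given: they have to be found in the camera images.
- stand: workpiece: loose aluminium block of L section, 0.6 kg. Base 50 (x) by 120 (y) by 28 mm high; along its back an upright rib, x = -25 to -7 mm, 120 mm long, from 28 to 62 mm high, flush with the base's back. Two dark round spots on the low step in front of the rib. Origin: centre of its underside; z up, y along its length, x from back (-25 mm) to front (+25 mm)
- back_face (a point): centre of the workpiece's back face (base part), 14 mm above its underside, at its x = -25 mm
- front_face (a point): centre of the workpiece's front face, 14 mm above its underside, at its x = +25 mm
- rib_grip (a point): good gripping point on the workpiece: middle of the rib (18 mm thick across x), 52 mm above its underside, at its x = -16 mm
- fixture: roller fixture, fixed: grey 6 mm plate (x -125 to 65, y -122 to 78 mm); dark bent bracket 22 mm high on it: fence along y, inner face at x = 26 mm, lip flared outward at its mouth (y -92 to -60), end stop across the lane, inner face at y = 60 mm. Sprung roller facing the fence. All under 30 mm high. Origin: plate underside, below the home place. Feed towards +y; -x is the robot's side
- home (a point): on top of the plate (6 mm up), where the middle of the workpiece's underside is when it is fully home against the end stop (then about 0 to 1 mm clear of the fence). Axes as the fixture
- mouth (a point): at plate-top height, in the lane 145 mm before home (fixture y = -145 mm): a workpiece centred here is clear of the roller, its leading end between the lip and the roller side, its tail overhanging the plate
- roller_top (a point): top of the roller on its axis. Upright steel roller, 30 mm in diameter, at fixture y = -40 mm, its top 29 mm above the bench, axis at fixture x = -34 mm when unpressed; it sticks 6 mm into the lane of the 50 mm wide workpiece
- press (a joint): how far the sprung roller is pushed back from the lane, towards fixture -x (m): 0 free, about 0.006 with the workpiece in the lane, 0.013 at its limit; 2 N at 0, about 4.5 N at 0.006
- tray: empty white plastic tray, fixed, outside 126 (x) by 196 (y) by 16 mm high, walls and floor 5 mm. Origin: centre of its underside; long side along y. The red wire rack of the same size is not it
- tray_in (a point): centre of the tray's inner floor (5 mm above the bench), axes as the tray; the inside is 116 (x) by 186 mm (y), so the workpiece must lie roughly lengthways
- rack: bystander, fixed: red wire rack 116 by 190 mm, 34 mm high, with steel watch cases standing in it up to 50 mm high; origin underside centre
- jar: bystander: amber glass jar, 56 mm diameter, 65 mm high, origin underside centre
- bezel: bystander: steel ring lying flat, 48 mm diameter, 12 mm high, origin underside centre
- screwdriver: bystander: screwdriver with orange handle lying on the bench, its length along its x
- brush: bystander: wooden brush lying on the bench, its length along its x
Things that resemble listed ones, but are neither listed nor needed, are in the scene too. Of the things that look like the stand, the smallest one is meant.

How it is judged (in metres and radians):
On the way, in this order (a step that is already met when the one before it is completed fails the run):
1. first pass: the workpiece is fully home against the end stop, flat along the fence, its back towards the pressed roller (5 mm from the stop, 4 mm from the lane line, 3.4 degrees, roller over 3 mm) (y of stand in the frame of home between -0.005 and 0.004 m and x of stand in the frame of home between -0.004 and 0.004 m and z of stand in the frame of home below 0.006 m and angle between the y axis of stand and the y axis of fixture, either way round below 0.06 rad and angle between stand's own z axis and vertical below 0.08 rad and value of joint press above 0.003 m and x of back_face in the frame of home below -0.015 m), for 0.1 s.
2. second pass: it is fully home again, turned half round, its front towards the pressed roller (y of stand in the frame of home between -0.005 and 0.004 m and x of stand in the frame of home between -0.004 and 0.004 m and z of stand in the frame of home below 0.006 m and angle between the y axis of stand and the y axis of fixture, either way round below 0.06 rad and angle between stand's own z axis and vertical below 0.08 rad and value of joint press above 0.003 m and x of front_face in the frame of home below -0.015 m), for 0.1 s.
3. it is lowered in the tray to within 10 mm of the tray's floor while still held (x of stand in the frame of tray_in between -0.05 and 0.05 m and y of stand in the frame of tray_in between -0.085 and 0.085 m and z of stand in the frame of tray_in below 0.01 m and contact force between the fingers and stand above 1 N), for 0.04 s.
At the end, for the whole second after the job is handed in: The workpiece stands flat on its base (within 3.4 degrees, underside within 4 mm of the floor) inside the white tray, at rest and released, and the roller has sprung back (under 1.5 mm) (x of stand in the frame of tray_in between -0.05 and 0.05 m and y of stand in the frame of tray_in between -0.085 and 0.085 m and z of stand in the frame of tray_in below 0.004 m and angle between stand's own z axis and vertical below 0.06 rad and linear speed of stand below 0.02 m/s and value of joint press below 0.0015 m); the robot touches nothing.
It fails at once if the workpiece is tipped over (more than 45 degrees) (angle between stand's own z axis and vertical above 0.785 rad).
It fails at once if a bystander (jar, bezel, screwdriver or brush) is pushed more than 30 mm from its place (distance of any of jar, bezel, screwdriver, brush from where it was at the start of the episode above 0.03 m).
It also fails if it takes over 72 s, if anything falls off the work surface, if the arm or the gripper's body presses on something with over 40 N, if the wrist force passes 120 N, or if a joint passes its speed limit or range.

## Working session

There is one attempt and no reset: what is moved stays moved. The work goes in short steps, Python scripts to look and compute and a tool call to move; the robot and the scene stay as the last step left them, time stands still between calls to the robot, and variables do not carry over. Pictures are saved under pics/ and viewed, at most 10 in all, crops included, and the job is handed in when it is done.

Besides the shell and the picture viewer there is one more tool, called after "Call:" in YAML: its name, and indented under it one key for each argument. servo_tool: Moves the arm, as the interface text tells. Its arguments: {"type":"object","properties":{"steps":{"type":"array"},"newtons":{"type":"number"}},"required":["steps"]}

```bash
mkdir -p pics; cat > h.py <<'E'
import numpy as np,cv2
from rig import env
def grab(n):
    im,d=env.get_image(n); cv2.imwrite(f'pics/{n}_{env.observe()["time_s"]:.2f}.png',im[:,:,::-1]); np.savez(f'{n}.npz',im=im,d=d); return im,d
def ray(n,u,v):
    c=env.camera_model(n); f=240/np.tan(np.radians(c['fovy']/2)); T=np.array(c['T'])
    return T[:3,3],T[:3,:3]@np.array([(u-c['cx'])/f,(v-c['cy'])/f,1])
def plane(n,u,v,z):
    o,r=ray(n,u,v); return o+r*(z-o[2])/r[2]
def cloud(n,d):
    c=env.camera_model(n); f=240/np.tan(np.radians(c['fovy']/2)); T=np.array(c['T'])
    v,u=np.mgrid[:480,:640]; p=np.stack([(u-c['cx'])/f*d,(v-c['cy'])/f*d,d],-1)
    P=p@T[:3,:3].T+T[:3,3]; P[d==0]=np.nan; return P
E
python3 - <<'E'
from h import *
for n in('top','side'): grab(n); c=env.camera_model(n); print(n,c)
print(env.observe())
E
ls pics
```

```text
top {'fovy': 44.54365381281756, 'cx': 326.2667384171437, 'cy': 235.62666088785892, 'T': array([[ 0.0202794 , -0.99280055,  0.11805006,  0.32744694],
       [-0.99977206, -0.01934868,  0.00902496,  0.02986531],
       [-0.00667587, -0.11820617, -0.99296663,  1.59220972],
       [ 0.        ,  0.        ,  0.        ,  1.        ]])}
side {'fovy': 51.09013576450794, 'cx': 327.6041009196405, 'cy': 244.45266813387119, 'T': array([[ 0.78042015, -0.44110162,  0.44314078, -0.00647612],
       [-0.62492931, -0.57316765,  0.53003981, -0.58357245],
       [ 0.02019254, -0.69058541, -0.72296892,  0.90162752],
       [ 0.        ,  0.        ,  0.        ,  1.        ]])}
{'time_s': 0.1, 'q': array([ 6.18613412e+01,  2.18382999e+01,  7.43778515e+01,  9.48315166e-04,
        8.38577591e+01, -1.23340354e+01]), 'qvel': array([-0.0448323 , -0.08787735, -0.05227574, -0.10732664,  0.06285599,
        0.03809939]), 'joint_efforts': array([ 4.68736151e-03, -4.49210465e+01, -2.31656349e+01, -1.11056111e-04,
        3.64318243e-03, -1.84466330e-05]), 'position': array([0.14967088, 0.5290105 , 0.2497776 ]), 'tool_rot': array([[-9.62195443e-01,  2.72359214e-01, -6.22875980e-04],
       [ 2.72359770e-01,  9.62194824e-01, -1.12975717e-03],
       [ 2.91628268e-04, -1.25669356e-03, -9.99999168e-01]]), 'ft_force': array([-0.0197823 , -0.41600034, -0.49062557]), 'wrist_torque': array([ 0.00718479,  0.01067353, -0.02325062]), 'gripper_force': 0.0, 'grip_width': 0.08518465458018086}
side_0.10.png
top_0.05.png
```

View pics/top_0.05.png

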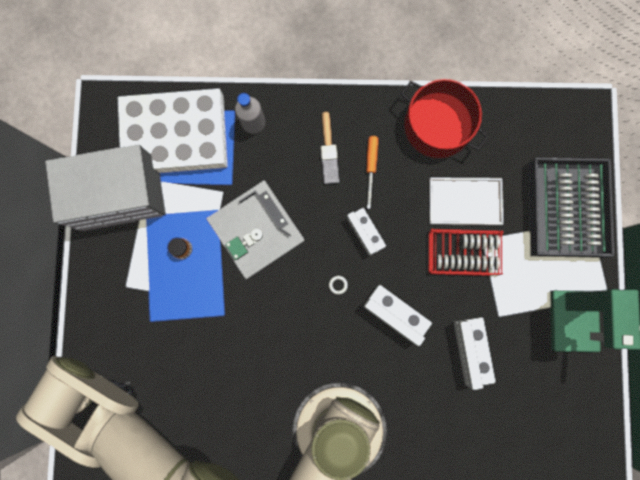

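View pics/side_0.10.png

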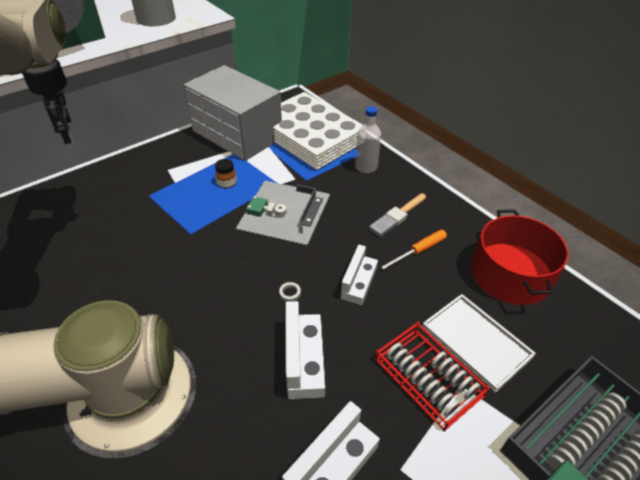

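The top view shows three look-alikes, at (366,231), (398,315) and (475,353). The one at (366,231) looks smallest, so it fits the description. The fixture is at (256,229), the white tray at (466,201) and the red rack at (466,252). Next I'll take an enlarged crop and measure.

```bash
python3 - <<'E'
from h import *
t=np.load('top.npz');s=np.load('side.npz')
a=cv2.resize(t['im'][170:290,195:395],None,fx=4,fy=4,interpolation=cv2.INTER_CUBIC)[:480]
b=cv2.resize(s['im'][175:310,230:400],None,fx=2.2,fy=2.2,interpolation=cv2.INTER_CUBIC)
cv2.imwrite('pics/cropA.png',a[:,:,::-1])
b=cv2.resize(s['im'][170:310,225:395],None,fx=4,fy=4,interpolation=cv2.INTER_CUBIC);cv2.imwrite('pics/cropB.png',b[:,:,::-1])
im=t['im'];P=cloud('top',t['d'])
print('bench z',np.nanmedian(P[330:340,240:300,2]), np.nanmedian(cloud('side',s['d'])[230:240,180:200,2]))
hsv=cv2.cvtColor(im,cv2.COLOR_RGB2HSV)
m=((hsv[...,1]<60)&(hsv[...,2]>110)).astype(np.uint8)
n,l,st,ce=cv2.connectedComponentsWithStats(m)
for i in range(1,n):
    if 250<st[i,4]<6000:
        c=cv2.findContours((l==i).astype(np.uint8),0,2)[0][0]; r=cv2.minAreaRect(c)
        z=P[...,2][l==i]; zz=np.nanpercentile(z,[5,50,95])
        bx=cv2.boxPoints(r); W=np.array([plane('top',*q,zz[1])[:2] for q in bx])
        print(ce[i].round(),np.round(r[1],1),'z',zz.round(3),'corners',W.round(3).tolist(),'len',np.linalg.norm(W-np.roll(W,-1,0),axis=1)[:2].round(3))
E
```

```text
bench z -0.001500584529710025 0.0007980042703507051
[249. 110.] [20.7 24.2] z [0.117 0.129 0.145] corners [[0.837, 0.291], [0.866, 0.235], [0.816, 0.211], [0.788, 0.267]] len [0.063 0.056]
[330. 163.] [38.2 16.2] z [0.001 0.017 0.024] corners [[0.768, 0.065], [0.77, 0.021], [0.663, 0.014], [0.661, 0.059]] len [0.045 0.107]
[542. 212.] [83.2  8.4] z [-0.002  0.004  0.042] corners [[0.712, -0.532], [0.714, -0.555], [0.483, -0.557], [0.482, -0.534]] len [0.023 0.23 ]
[466. 201.] [47. 73.] z [-0.002  0.005  0.016] corners [[0.685, -0.238], [0.688, -0.439], [0.558, -0.437], [0.554, -0.238]] len [0.201 0.131]
[366. 231.] [47.8 19. ] z [0.005 0.03  0.065] corners [[0.571, -0.007], [0.599, -0.051], [0.489, -0.118], [0.462, -0.074]] len [0.052 0.129]
[139. 261.] [71. 22.] z [-0.007 -0.001  0.005] corners [[0.552, 0.597], [0.553, 0.536], [0.359, 0.525], [0.358, 0.585]] len [0.061 0.195]
[568. 235.] [33. 15.] z [-0.001  0.04   0.068] corners [[0.569, -0.582], [0.57, -0.622], [0.481, -0.619], [0.48, -0.579]] len [0.04  0.089]
[ 64. 289.] [ 24.6 140.6] z [-0.734 -0.002  0.093] corners [[0.188, 0.
[... 365 characters left out ...]
5.] [69.8 27.9] z [0.026 0.041 0.089] corners [[0.328, -0.055], [0.388, -0.098], [0.284, -0.246], [0.225, -0.203]] len [0.073 0.181]
[477. 352.] [70.8 24.9] z [0.029 0.043 0.09 ] corners [[0.295, -0.306], [0.308, -0.37], [0.131, -0.403], [0.118, -0.34]] len [0.065 0.18 ]
[627. 418.] [131.7  13.3] z [-0.75  -0.003  0.004] corners [[0.23, -0.743], [0.232, -0.779], [-0.105, -0.784], [-0.108, -0.749]] len [0.036 0.337]
[341. 417.] [91.7 77.4] z [-0.003  0.012  0.196] corners [[-0.046, 0.135], [0.146, 0.091], [0.094, -0.144], [-0.097, -0.097]] len [0.197 0.241]
[310. 470.] [26. 42.] z [0.153 0.178 0.2  ] corners [[-0.016, 0.11], [-0.013, 0.012], [-0.071, 0.011], [-0.074, 0.108]] len [0.098 0.058]
```

View pics/cropA.png

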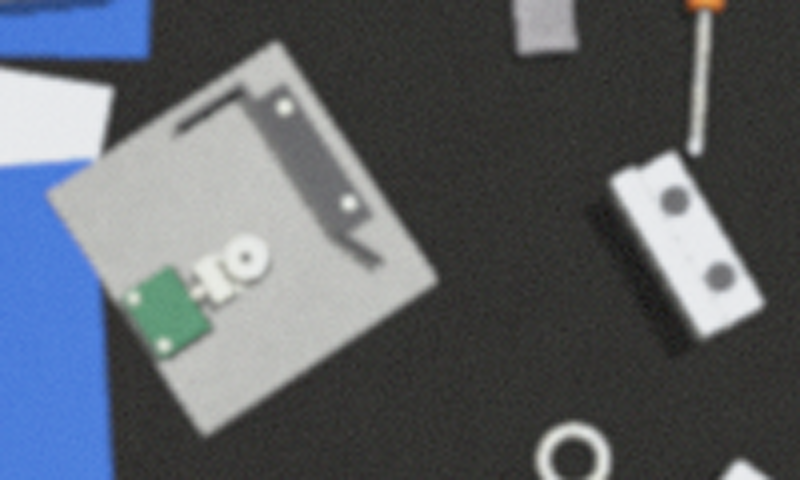

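View pics/cropB.png

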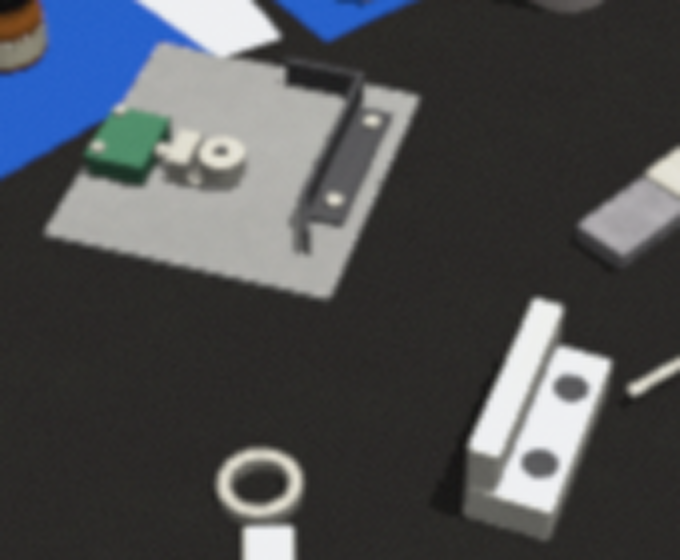

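The crops confirm it: the piece at (366,231) is the L-section stand (about 120 × 50 mm), and the other two are about 180 mm long. Its rib is on the left, at crop (655,255). The fixture's end stop is at crop A (205,110), the lip at (360,255) and the roller at (247,257). Feed runs up and to the left, almost parallel to the stand. I'll measure it more precisely in both views.

```bash
cat > meas.py <<'E'
from h import *
def stand(names=('top','side'),near=None,R=.12):
    for n in names:
        f=np.load(n+'.npz');P=cloud(n,f['d']);im=f['im']
        z0=0
        # rib top
        ok=(np.hypot(P[...,0]-near[0],P[...,1]-near[1])<R)&(P[...,2]>near[2]-.008)&(P[...,2]<near[2]+.010)&(im.min(2)>120)
        mm,l,st,_=cv2.connectedComponentsWithStats(ok.astype(np.uint8)); i=1+np.argmax(st[1:,4])
        c=cv2.findContours((l==i).astype(np.uint8),0,1)[0][0]
        z=np.nanmedian(P[...,2][l==i])
        W=np.array([plane(n,*q[0],z)[:2] for q in c],np.float32)
        r=cv2.minAreaRect(W); b=cv2.boxPoints(r); e=max(b[1]-b[0],b[2]-b[1],key=np.linalg.norm)
        print(n,'rib top z',round(float(z),4),'centre',np.round(r[0],4),'size',np.round(r[1],3),'long dir deg',np.degrees(np.arctan2(e[1],e[0]))%180)
E
python3 - <<'E'
from meas import *
stand(near=(.53,-.06,.062),R=.1)
for n,box in(('top',(195,170,310,285)),('side',(225,170,340,250))):
    f=np.load(n+'.npz');P=cloud(n,f['d']);im=f['im'].astype(int);u0,v0,u1,v1=box
    hs=cv2.cvtColor(f['im'],cv2.COLOR_RGB2HSV)
    m=np.zeros((480,640),np.uint8);m[v0:v1,u0:u1]=1
    m&=((hs[...,1]<50)&(hs[...,2]>100)&(hs[...,2]<205)&(abs(P[...,2]-.006)<.02)).astype(np.uint8)
    m=cv2.morphologyEx(m,cv2.MORPH_OPEN,np.ones((3,3)))
    k,l,st,_=cv2.connectedComponentsWithStats(m);i=1+np.argmax(st[1:,4])
    c=cv2.convexHull(cv2.findContours((l==i).astype(np.uint8),0,1)[0][0])
    z=np.nanmedian(P[...,2][l==i]);W=np.array([plane(n,*q[0],.006)[:2] for q in c],np.float32)
    r=cv2.minAreaRect(W);b=cv2.boxPoints(r);b=b[np.argsort(b[:,0])]
    print(n,'plate z',z,'c',np.round(r[0],4),'size',np.round(r[1],4),'ang',r[2],'corners',b.round(4).tolist())
# hand picked: crop A/B pixels
A=lambda x,y:(195+x/4-.375,170+y/4-.375); B=lambda x,y:(225+x/4-.375,170+y/4-.375)
for nm,a,b,z in(('roller top',(247,257),(222,153),.029),('fence top upper',(245,90),(360,78),.028),('stop end',(176,131),(288,68),.028),('lip bend',(335,232),(300,212),.028),('lip end',(380,264),(303,225),.028)):
    print(nm,plane('top',*A(*a),z).round(4),plane('side',*B(*b),z).round(4))
for q in((278,40),(438,280),(205,437),(47,193)): print('plate A',plane('top',*A(*q),.006).round(4))
for q in((420,96),(331,298),(45,234),(163,42)): print('plate B',plane('side',*B(*q),.006).round(4))
E
```

```text
top rib top z 0.0605 centre [ 0.5199 -0.0494] size [0.12  0.019] long dir deg 30.934484
side rib top z 0.0621 centre [ 0.5175 -0.0508] size [0.121 0.019] long dir deg 31.305136
top plate z 0.0049798439033317266 c [0.5318 0.241 ] size [0.2054 0.1946] ang 35.0565071105957 corners [[0.3917999863624573, 0.26159998774528503], [0.503600001335144, 0.1023000031709671], [0.5600000023841858, 0.37959998846054077], [0.6717000007629395, 0.22030000388622284]]
side plate z 0.006415537729762055 c [0.5303 0.2404] size [0.2037 0.1921] ang 34.92121505737305 corners [[0.3917999863624573, 0.26089999079704285], [0.501800000667572, 0.10329999774694443], [0.558899998664856, 0.3774999976158142], [0.6687999963760376, 0.2198999971151352]]
roller top [0.5144 0.2321 0.029 ] [0.5129 0.2325 0.029 ]
fence top upper [0.6286 0.2375 0.028 ] [0.6299 0.2387 0.028 ]
stop end [0.5995 0.2833 0.028 ] [0.5976 0.2764 0.028 ]
lip bend [0.5326 0.1735 0.028 ] [0.5207 0.1588 0.028 ]
lip end [0.5115 0.1426 0.028 ] [0.5152 0.1482 0.028 ]
plate A [0.6683 0.2189 0.006 ]
plate A [0.5039 0.1044 0.006 ]
plate A [0.394  0.2593 0.006 ]
plate A [0.5586 0.3737 0.006 ]
plate B [0.6669 0.2195 0.006 ]
plate B [0.5036 0.1044 0.006 ]
plate B [0.3941 0.2594 0.006 ]
plate B [0.56   0.3738 0.006 ]
```

Call:
servo_tool:
  steps:
    - {"tx":2.3,"ty":-3.6,"yaw":2.9,"claw":5}
    - {"tx":2.3,"ty":-3.6,"yaw":2.9}
    - {"tx":2.3,"ty":-3.6,"yaw":2.9}
    - {"tx":2.3,"ty":-3.6,"yaw":2.9}
    - {"tx":2.3,"ty":-3.6,"yaw":2.9}
    - {"tx":2.3,"ty":-3.6,"yaw":2.9}
    - {"tx":2.3,"ty":-3.6,"yaw":2.9}
    - {"tx":2.3,"ty":-3.6,"yaw":2.9}
    - {"tx":2.3,"ty":-3.6,"yaw":2.9}
    - {"tx":2.3,"ty":-3.6,"yaw":2.9}
    - {"tx":2.3,"ty":-3.6,"yaw":2.9}
    - {"tx":2.3,"ty":-3.6,"yaw":2.9}
    - {"tx":2.3,"ty":-3.6,"yaw":2.9}
    - {"tx":2.3,"ty":-3.6,"yaw":2.9}
    - {"tx":2.3,"ty":-3.6,"yaw":2.9}
    - {"tx":2.3,"ty":-3.6,"yaw":2.9}
    - {"tz":-3}
    - {"tz":-3}
    - {"tz":-3}
    - {"tz":-3}
  newtons: 60

```text
invalid input at $.steps[0]: expected keys tx, ty, tz, yaw, claw
```

Call:
servo_tool:
  steps:
    - {"tx":2.3,"ty":-3.6,"tz":0,"yaw":2.9,"claw":5}
    - {"tx":2.3,"ty":-3.6,"tz":0,"yaw":2.9,"claw":5}
    - {"tx":2.3,"ty":-3.6,"tz":0,"yaw":2.9,"claw":5}
    - {"tx":2.3,"ty":-3.6,"tz":0,"yaw":2.9,"claw":5}
    - {"tx":2.3,"ty":-3.6,"tz":0,"yaw":2.9,"claw":5}
    - {"tx":2.3,"ty":-3.6,"tz":0,"yaw":2.9,"claw":5}
    - {"tx":2.3,"ty":-3.6,"tz":0,"yaw":2.9,"claw":5}
    - {"tx":2.3,"ty":-3.6,"tz":0,"yaw":2.9,"claw":5}
    - {"tx":2.3,"ty":-3.6,"tz":0,"yaw":2.9,"claw":5}
    - {"tx":2.3,"ty":-3.6,"tz":0,"yaw":2.9,"claw":5}
    - {"tx":2.3,"ty":-3.6,"tz":0,"yaw":2.9,"claw":5}
    - {"tx":2.3,"ty":-3.6,"tz":0,"yaw":2.9,"claw":5}
    - {"tx":2.3,"ty":-3.6,"tz":0,"yaw":2.9,"claw":5}
    - {"tx":2.3,"ty":-3.6,"tz":0,"yaw":2.9,"claw":5}
    - {"tx":2.3,"ty":-3.6,"tz":0,"yaw":2.9,"claw":5}
    - {"tx":2.3,"ty":-3.6,"tz":0,"yaw":2.9,"claw":5}
    - {"tx":0.1,"ty":-0.3,"tz":-2.5,"yaw":0.5,"claw":5}
    - {"tx":0,"ty":0,"tz":-2.5,"yaw":0,"claw":5}
    - {"tx":0,"ty":0,"tz":-2.5,"yaw":0,"claw":5}
    - {"tx":0,"ty":0,"tz":-2.5,"yaw":0,"claw":5}
  newtons: 60

```text
time_s: 2.1
position: [0.5185, -0.0499, 0.1491]
tool_rot: [[-0.856, -0.516, -0.001], [-0.516, 0.856, 0.0], [0.0, 0.0, -1.0]]
ft_force: [0.2, -0.6, -0.1]
grip_width: 0.05
gripper_force: 0.0
```

```bash
python3 - <<'E'
from h import *
im,d=grab('side'); cv2.imwrite('pics/c3.png',cv2.resize(im[170:330,270:450],None,fx=3,fy=3)[:,:,::-1])
print(env.observe()['position'])
E
```

```text
[ 0.51687282 -0.04932367  0.14537457]
```

View pics/c3.png

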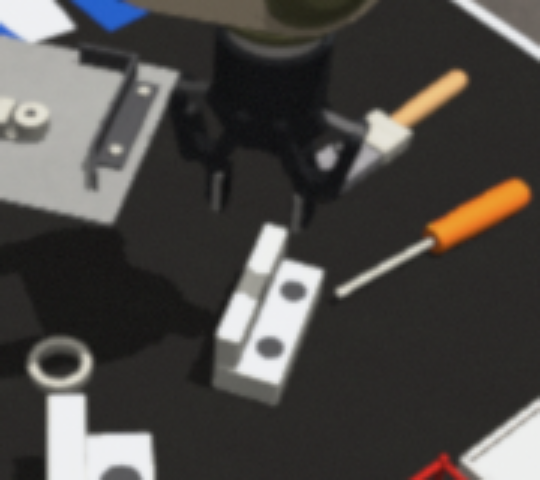

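The fingers (crop 217,195 and 300,210) straddle the rib line (255,270), so I'm aligned and can go down.

Call:
servo_tool:
  steps:
    - {"tx":0,"ty":0,"tz":-2.5,"yaw":0,"claw":5}
    - {"tx":0,"ty":0,"tz":-2.5,"yaw":0,"claw":5}
    - {"tx":0,"ty":0,"tz":-2,"yaw":0,"claw":5}
    - {"tx":0,"ty":0,"tz":-1,"yaw":0,"claw":5}
    - {"tx":0,"ty":0,"tz":-1,"yaw":0,"claw":5}
    - {"tx":0,"ty":0,"tz":0,"yaw":0,"claw":5}
    - {"tx":0,"ty":0,"tz":0,"yaw":0,"claw":5}

```text
time_s: 2.85
position: [0.5191, -0.0499, 0.0609]
tool_rot: [[-0.856, -0.517, 0.001], [-0.517, 0.856, -0.0], [-0.001, -0.001, -1.0]]
ft_force: [-0.5, 0.3, 0.2]
grip_width: 0.0501
gripper_force: 0.0
```

```bash
python3 -c "
from rig import env
o=env.observe();print(o['position'],o['ft_force'],o['qvel'])"
```

```text
[ 0.51910937 -0.04989437  0.06092333] [-0.47648595  0.34939127  0.16902846] [-0.0080908  -0.3898754  -0.22052489  0.04344028 -0.11899143 -0.04029825]
```

Call:
servo_tool:
  steps:
    - {"tx":0,"ty":0,"tz":-0.8,"yaw":0,"claw":5}
    - {"tx":0,"ty":0,"tz":0,"yaw":0,"claw":5}
    - {"tx":0,"ty":0,"tz":0,"yaw":0,"claw":1}
    - {"tx":0,"ty":0,"tz":0,"yaw":0,"claw":1}
    - {"tx":0,"ty":0,"tz":0,"yaw":0,"claw":1}
    - {"tx":0,"ty":0,"tz":0,"yaw":0,"claw":1}
    - {"tx":0,"ty":0,"tz":0,"yaw":0,"claw":1}
    - {"tx":0,"ty":0,"tz":0,"yaw":0,"claw":1}

```text
time_s: 3.65
position: [0.5188, -0.0497, 0.0526]
tool_rot: [[-0.856, -0.517, 0.0], [-0.517, 0.856, 0.0], [-0.0, -0.0, -1.0]]
ft_force: [-0.4, 2.4, 6.2]
grip_width: 0.0167
gripper_force: 59.7
```

Call:
servo_tool:
  steps:
    - {"tx":0,"ty":0,"tz":2,"yaw":0,"claw":1}
    - {"tx":0,"ty":0,"tz":2,"yaw":0,"claw":1}
    - {"tx":0,"ty":0,"tz":2,"yaw":0,"claw":1}
    - {"tx":-1.2,"ty":3,"tz":0,"yaw":0.6,"claw":1}
    - {"tx":-1.2,"ty":3,"tz":0,"yaw":0.6,"claw":1}
    - {"tx":-1.2,"ty":3,"tz":0,"yaw":0.6,"claw":1}
    - {"tx":-1.2,"ty":3,"tz":0,"yaw":0.6,"claw":1}
    - {"tx":-1.2,"ty":3,"tz":0,"yaw":0.6,"claw":1}
    - {"tx":-1.2,"ty":3,"tz":0,"yaw":0.6,"claw":1}
    - {"tx":-1.0,"ty":2.9,"tz":0,"yaw":0.3,"claw":1}
    - {"tx":0,"ty":0,"tz":-2,"yaw":0,"claw":1}
    - {"tx":0,"ty":0,"tz":-1,"yaw":0,"claw":1}
    - {"tx":0,"ty":0,"tz":0,"yaw":0,"claw":1}
    - {"tx":0,"ty":0,"tz":0,"yaw":0,"claw":1}

```text
time_s: 5.05
position: [0.437, 0.1587, 0.0822]
tool_rot: [[-0.82, -0.573, -0.001], [-0.573, 0.82, -0.0], [0.001, 0.0, -1.0]]
ft_force: [0.4, -0.1, -7.4]
grip_width: 0.0168
gripper_force: 60.8
```

```bash
python3 - <<'E'
from meas import *
im,d=grab('side');im2,d2=grab('top');print(env.observe()['position'])
a=cv2.resize(im[150:330,200:400],(667,600));b=cv2.resize(im2[170:290,195:395],(800,480))
cv2.imwrite('pics/c4.png',a[:,:,::-1])
P=cloud('side',d); 
for p in ((.03,.0),): pass
E
```

```text
[0.43726966 0.15874409 0.08272553]
```

View pics/c4.png

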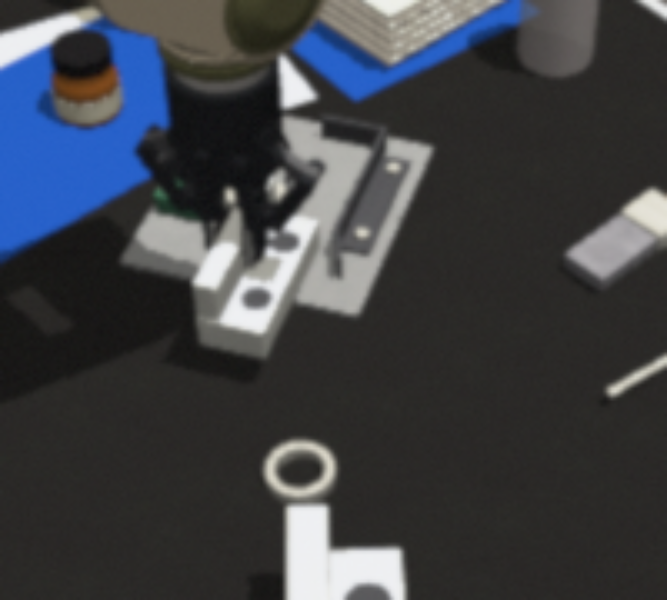

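The stand is held upright and lined up with the lane. Its tail is at crop (235,330), and the lip at (335,265) is clear to its right. Now I'll lower it and feed it in.

Call:
servo_tool:
  steps:
    - {"tx":0,"ty":0,"tz":-1.3,"yaw":0,"claw":1}
    - {"tx":0,"ty":0,"tz":-1,"yaw":0,"claw":1}
    - {"tx":0,"ty":0,"tz":0,"yaw":0,"claw":1}
    - {"tx":0.82,"ty":0.57,"tz":0,"yaw":0,"claw":1}
    - {"tx":0.82,"ty":0.57,"tz":0,"yaw":0,"claw":1}
    - {"tx":0.82,"ty":0.57,"tz":0,"yaw":0,"claw":1}
    - {"tx":0.82,"ty":0.57,"tz":0,"yaw":0,"claw":1}
    - {"tx":0.82,"ty":0.57,"tz":0,"yaw":0,"claw":1}
    - {"tx":0.82,"ty":0.57,"tz":0,"yaw":0,"claw":1}
    - {"tx":0,"ty":0,"tz":0,"yaw":0,"claw":1}

```text
time_s: 6.15
position: [0.4879, 0.194, 0.0594]
tool_rot: [[-0.819, -0.574, 0.003], [-0.574, 0.819, 0.0], [-0.002, -0.001, -1.0]]
ft_force: [2.1, -4.0, -5.2]
grip_width: 0.0166
gripper_force: 61.1
```

Call:
servo_tool:
  steps:
    - {"tx":0.82,"ty":0.57,"tz":0,"yaw":0,"claw":1}
    - {"tx":0.82,"ty":0.57,"tz":0,"yaw":0,"claw":1}
    - {"tx":0.82,"ty":0.57,"tz":0,"yaw":0,"claw":1}
    - {"tx":0.82,"ty":0.57,"tz":0,"yaw":0,"claw":1}
    - {"tx":0.82,"ty":0.57,"tz":0,"yaw":0,"claw":1}
    - {"tx":0.82,"ty":0.57,"tz":0,"yaw":0,"claw":1}
    - {"tx":0.82,"ty":0.57,"tz":0,"yaw":0,"claw":1}
    - {"tx":0.82,"ty":0.57,"tz":0,"yaw":0,"claw":1}
    - {"tx":0,"ty":0,"tz":0,"yaw":0,"claw":1}
    - {"tx":0,"ty":0,"tz":0,"yaw":0,"claw":1}

```text
time_s: 7.15
position: [0.5519, 0.2393, 0.0592]
tool_rot: [[-0.819, -0.574, 0.0], [-0.574, 0.819, -0.0], [0.0, -0.0, -1.0]]
ft_force: [2.6, -4.1, -5.7]
grip_width: 0.0172
gripper_force: 61.1
```

Call:
servo_tool:
  steps:
    - {"tx":0.16,"ty":0.11,"tz":0,"yaw":0,"claw":1}
    - {"tx":0.16,"ty":0.11,"tz":0,"yaw":0,"claw":1}
    - {"tx":0,"ty":0,"tz":0,"yaw":0,"claw":1}
    - {"tx":0,"ty":0,"tz":0,"yaw":0,"claw":1}

```text
time_s: 7.55
position: [0.5548, 0.2412, 0.0593]
tool_rot: [[-0.819, -0.574, -0.0], [-0.574, 0.819, -0.0], [0.0, 0.0, -1.0]]
ft_force: [2.1, -4.8, -6.9]
grip_width: 0.0172
gripper_force: 61.0
```

Call:
servo_tool:
  steps:
    - {"tx":0.12,"ty":0.09,"tz":0,"yaw":0,"claw":1}
    - {"tx":0,"ty":0,"tz":0,"yaw":0,"claw":1}
    - {"tx":0,"ty":0,"tz":0,"yaw":0,"claw":1}

```text
time_s: 7.85
position: [0.5555, 0.2419, 0.0592]
tool_rot: [[-0.819, -0.574, -0.001], [-0.574, 0.819, -0.001], [0.001, 0.0, -1.0]]
ft_force: [0.4, -5.0, -6.5]
grip_width: 0.0173
gripper_force: 61.0
```

Call:
servo_tool:
  steps:
    - {"tx":0.12,"ty":0.09,"tz":0,"yaw":0,"claw":1}
    - {"tx":0,"ty":0,"tz":0,"yaw":0,"claw":1}
    - {"tx":0,"ty":0,"tz":0,"yaw":0,"claw":1}

```text
time_s: 8.15
position: [0.5555, 0.2421, 0.0591]
tool_rot: [[-0.819, -0.573, -0.004], [-0.573, 0.819, -0.002], [0.005, 0.001, -1.0]]
ft_force: [-4.3, -8.9, -1.1]
grip_width: 0.017
gripper_force: 61.5
```

It's home: about 9 N against the stop, and about 5 N sideways from the roller. Next I draw it out, lift and turn it.

Call:
servo_tool:
  steps:
    - {"tx":-0.82,"ty":-0.57,"tz":0,"yaw":0,"claw":1}
    - {"tx":-1.23,"ty":-0.86,"tz":0,"yaw":0,"claw":1}
    - {"tx":-1.23,"ty":-0.86,"tz":0,"yaw":0,"claw":1}
    - {"tx":-1.23,"ty":-0.86,"tz":0,"yaw":0,"claw":1}
    - {"tx":-1.23,"ty":-0.86,"tz":0,"yaw":0,"claw":1}
    - {"tx":-1.23,"ty":-0.86,"tz":0,"yaw":0,"claw":1}
    - {"tx":-1.23,"ty":-0.86,"tz":0,"yaw":0,"claw":1}
    - {"tx":-1.23,"ty":-0.86,"tz":0,"yaw":0,"claw":1}
    - {"tx":-1.23,"ty":-0.86,"tz":0,"yaw":0,"claw":1}
    - {"tx":-1.23,"ty":-0.86,"tz":0,"yaw":0,"claw":1}
    - {"tx":-0.82,"ty":-0.57,"tz":0,"yaw":0,"claw":1}
    - {"tx":0,"ty":0,"tz":0,"yaw":0,"claw":1}
    - {"tx":0,"ty":0,"tz":1,"yaw":0,"claw":1}
    - {"tx":0,"ty":0,"tz":2,"yaw":0,"claw":1}
    - {"tx":0,"ty":0,"tz":2,"yaw":0,"claw":1}
    - {"tx":1.8,"ty":-2.6,"tz":0,"yaw":0,"claw":1}
    - {"tx":0,"ty":0,"tz":0,"yaw":0,"claw":1}

```text
time_s: 9.85
position: [0.4511, 0.1269, 0.1109]
tool_rot: [[-0.82, -0.572, 0.005], [-0.572, 0.82, -0.0], [-0.004, -0.003, -1.0]]
ft_force: [0.3, 0.3, -7.2]
grip_width: 0.0172
gripper_force: 61.3
```

Call:
servo_tool:
  steps:
    - {"tx":0,"ty":0,"tz":0,"yaw":-4,"claw":1}
    - {"tx":0,"ty":0,"tz":0,"yaw":-8,"claw":1}
    - {"tx":0,"ty":0,"tz":0,"yaw":-8,"claw":1}
    - {"tx":0,"ty":0,"tz":0,"yaw":-8,"claw":1}
    - {"tx":0,"ty":0,"tz":0,"yaw":-8,"claw":1}
    - {"tx":0,"ty":0,"tz":0,"yaw":-8,"claw":1}
    - {"tx":0,"ty":0,"tz":0,"yaw":-8,"claw":1}
    - {"tx":0,"ty":0,"tz":0,"yaw":-8,"claw":1}
    - {"tx":0,"ty":0,"tz":0,"yaw":-8,"claw":1}
    - {"tx":0,"ty":0,"tz":0,"yaw":-8,"claw":1}
    - {"tx":0,"ty":0,"tz":0,"yaw":-8,"claw":1}
    - {"tx":0,"ty":0,"tz":0,"yaw":-8,"claw":1}

```text
time_s: 11.05
position: [0.4485, 0.1287, 0.1098]
tool_rot: [[-0.54, 0.842, 0.001], [0.842, 0.54, 0.0], [-0.0, 0.001, -1.0]]
ft_force: [-0.9, -1.0, -7.6]
grip_width: 0.0169
gripper_force: 61.3
```

Call:
servo_tool:
  steps:
    - {"tx":0,"ty":0,"tz":0,"yaw":-8,"claw":1}
    - {"tx":0,"ty":0,"tz":0,"yaw":-8,"claw":1}
    - {"tx":0,"ty":0,"tz":0,"yaw":-8,"claw":1}
    - {"tx":0,"ty":0,"tz":0,"yaw":-8,"claw":1}
    - {"tx":0,"ty":0,"tz":0,"yaw":-8,"claw":1}
    - {"tx":0,"ty":0,"tz":0,"yaw":-8,"claw":1}
    - {"tx":0,"ty":0,"tz":0,"yaw":-8,"claw":1}
    - {"tx":0,"ty":0,"tz":0,"yaw":-8,"claw":1}
    - {"tx":0,"ty":0,"tz":0,"yaw":-8,"claw":1}
    - {"tx":0,"ty":0,"tz":0,"yaw":-8,"claw":1}
    - {"tx":0,"ty":0,"tz":0,"yaw":-8,"claw":1}
    - {"tx":0,"ty":0,"tz":0,"yaw":0,"claw":1}
    - {"tx":0,"ty":0,"tz":0,"yaw":0,"claw":1}
    - {"tx":0,"ty":0,"tz":0,"yaw":0,"claw":1}

```text
time_s: 12.45
position: [0.4482, 0.1284, 0.1095]
tool_rot: [[0.818, 0.576, 0.0], [0.576, -0.818, 0.0], [0.0, 0.0, -1.0]]
ft_force: [0.0, 0.7, -5.6]
grip_width: 0.017
gripper_force: 61.3
```

```bash
python3 - <<'E'
from meas import *
im,d=grab('side');o=env.observe();print(o['position'],o['q'])
cv2.imwrite('pics/c5.png',cv2.resize(im[150:330,200:400],(667,600))[:,:,::-1])
E
```

```text
[0.44815154 0.12831644 0.10942208] [1.37700173e+00 2.31635427e+01 9.94858102e+01 2.82423203e-03
 5.73428718e+01 5.62507061e+01]
```

View pics/c5.png

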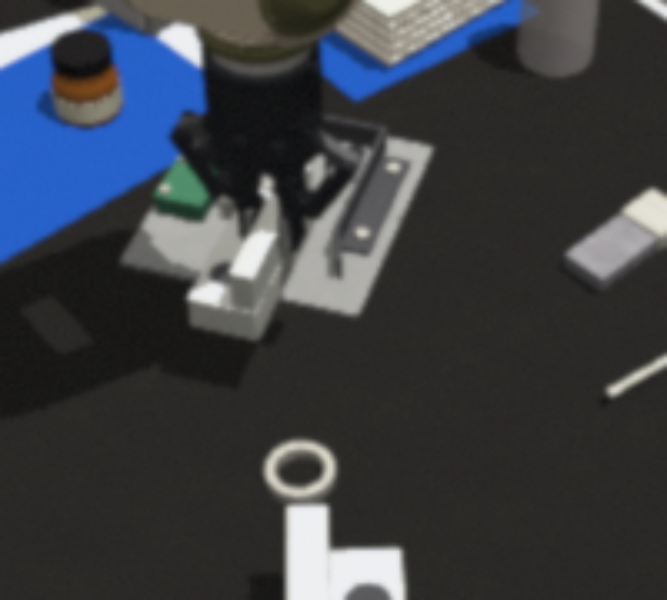

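The stand is turned, with the rib on the fence side (crop 260,265) and its front facing the roller. Now the second pass.

Call:
servo_tool:
  steps:
    - {"tx":0,"ty":0,"tz":-2,"yaw":0,"claw":1}
    - {"tx":0,"ty":0,"tz":-2,"yaw":0,"claw":1}
    - {"tx":0,"ty":0,"tz":-1,"yaw":0,"claw":1}
    - {"tx":0,"ty":0,"tz":0,"yaw":0,"claw":1}
    - {"tx":0.82,"ty":0.57,"tz":0,"yaw":0,"claw":1}
    - {"tx":0.82,"ty":0.57,"tz":0,"yaw":0,"claw":1}
    - {"tx":0.82,"ty":0.57,"tz":0,"yaw":0,"claw":1}
    - {"tx":0.82,"ty":0.57,"tz":0,"yaw":0,"claw":1}
    - {"tx":0.82,"ty":0.57,"tz":0,"yaw":0,"claw":1}
    - {"tx":0.82,"ty":0.57,"tz":0,"yaw":0,"claw":1}
    - {"tx":0.82,"ty":0.57,"tz":0,"yaw":0,"claw":1}
    - {"tx":0,"ty":0,"tz":0,"yaw":0,"claw":1}

```text
time_s: 13.7
position: [0.5073, 0.1687, 0.0595]
tool_rot: [[0.819, 0.574, 0.003], [0.574, -0.819, 0.0], [0.002, 0.001, -1.0]]
ft_force: [1.4, -3.6, -5.9]
grip_width: 0.0172
gripper_force: 62.3
```

Call:
servo_tool:
  steps:
    - {"tx":0.82,"ty":0.57,"tz":0,"yaw":0,"claw":1}
    - {"tx":0.82,"ty":0.57,"tz":0,"yaw":0,"claw":1}
    - {"tx":0.82,"ty":0.57,"tz":0,"yaw":0,"claw":1}
    - {"tx":0.82,"ty":0.57,"tz":0,"yaw":0,"claw":1}
    - {"tx":0.82,"ty":0.57,"tz":0,"yaw":0,"claw":1}
    - {"tx":0.82,"ty":0.57,"tz":0,"yaw":0,"claw":1}
    - {"tx":0.82,"ty":0.57,"tz":0,"yaw":0,"claw":1}
    - {"tx":0.41,"ty":0.29,"tz":0,"yaw":0,"claw":1}
    - {"tx":0.25,"ty":0.17,"tz":0,"yaw":0,"claw":1}
    - {"tx":0,"ty":0,"tz":0,"yaw":0,"claw":1}
    - {"tx":0,"ty":0,"tz":0,"yaw":0,"claw":1}
    - {"tx":0,"ty":0,"tz":0,"yaw":0,"claw":1}

```text
time_s: 14.9
position: [0.5693, 0.2125, 0.0593]
tool_rot: [[0.819, 0.573, -0.0], [0.573, -0.819, -0.0], [-0.0, -0.0, -1.0]]
ft_force: [2.3, -4.3, -6.0]
grip_width: 0.0171
gripper_force: 62.2
```

Call:
servo_tool:
  steps:
    - {"tx":0.16,"ty":0.11,"tz":0,"yaw":0,"claw":1}
    - {"tx":0.16,"ty":0.11,"tz":0,"yaw":0,"claw":1}
    - {"tx":0,"ty":0,"tz":0,"yaw":0,"claw":1}
    - {"tx":0,"ty":0,"tz":0,"yaw":0,"claw":1}

```text
time_s: 15.3
position: [0.5727, 0.2148, 0.0593]
tool_rot: [[0.819, 0.574, 0.0], [0.574, -0.819, 0.0], [0.0, 0.0, -1.0]]
ft_force: [3.1, -3.5, -6.1]
grip_width: 0.0167
gripper_force: 62.1
```

Call:
servo_tool:
  steps:
    - {"tx":0.12,"ty":0.09,"tz":0,"yaw":0,"claw":1}
    - {"tx":0.12,"ty":0.09,"tz":0,"yaw":0,"claw":1}
    - {"tx":0,"ty":0,"tz":0,"yaw":0,"claw":1}
    - {"tx":0,"ty":0,"tz":0,"yaw":0,"claw":1}

```text
time_s: 15.7
position: [0.5741, 0.216, 0.0591]
tool_rot: [[0.819, 0.574, -0.003], [0.574, -0.819, -0.001], [-0.003, -0.0, -1.0]]
ft_force: [-1.5, -7.8, -3.8]
grip_width: 0.0171
gripper_force: 62.7
```

Call:
servo_tool:
  steps:
    - {"tx":0.08,"ty":0.06,"tz":0,"yaw":0,"claw":1}
    - {"tx":0,"ty":0,"tz":0,"yaw":0,"claw":1}
    - {"tx":0,"ty":0,"tz":0,"yaw":0,"claw":1}

```text
time_s: 16.0
position: [0.5741, 0.2161, 0.0591]
tool_rot: [[0.819, 0.574, -0.005], [0.574, -0.819, -0.003], [-0.006, -0.001, -1.0]]
ft_force: [-5.3, -9.9, -1.4]
grip_width: 0.017
gripper_force: 63.0
```

```bash
python3 - <<'E'
from h import *
for n,(u0,v0,u1,v1) in(('top',(425,172,510,228)),('side',(415,285,545,395))):
    im,d=grab(n);P=cloud(n,d);hs=cv2.cvtColor(im,cv2.COLOR_RGB2HSV)
    m=np.zeros((480,640),np.uint8);m[v0:v1,u0:u1]=((hs[...,1]<60)&(hs[...,2]>110))[v0:v1,u0:u1]
    k,l,st,_=cv2.connectedComponentsWithStats(m);i=1+np.argmax(st[1:,4])
    z=P[...,2][l==i];c=cv2.convexHull(cv2.findContours((l==i).astype(np.uint8),0,1)[0][0])
    W=np.array([plane(n,*q[0],.016)[:2] for q in c],np.float32);r=cv2.minAreaRect(W)
    print(n,np.nanpercentile(z,[5,50,97]).round(4),np.round(r[0],4),np.round(r[1],3),r[2])
    a=(P[...,0]>.4)&(P[...,0]<.52)&(P[...,1]>-.44)&(P[...,1]<-.2)&(P[...,2]>.02);print('rack x/y',np.nanpercentile(P[a],[2,98],axis=0).round(3).tolist())
E
```

```text
top [-0.0023  0.0045  0.0167] [ 0.6189 -0.3351] [0.13 0.2 ] 1.0772026777267456
rack x/y [[0.42, -0.425, 0.021], [0.517, -0.237, 0.053]]
side [0.0024 0.0056 0.0169] [ 0.6142 -0.3357] [0.135 0.199] 0.6145897507667542
rack x/y [[0.417, -0.425, 0.022], [0.515, -0.238, 0.051]]
```

Second pass is home, with 10 N against the stop. Now I draw it out and carry it to the tray, centred near (0.617, -0.335).

Call:
servo_tool:
  steps:
    - {"tx":-0.82,"ty":-0.57,"tz":0,"yaw":0,"claw":1}
    - {"tx":-1.23,"ty":-0.86,"tz":0,"yaw":0,"claw":1}
    - {"tx":-1.23,"ty":-0.86,"tz":0,"yaw":0,"claw":1}
    - {"tx":-1.23,"ty":-0.86,"tz":0,"yaw":0,"claw":1}
    - {"tx":-1.23,"ty":-0.86,"tz":0,"yaw":0,"claw":1}
    - {"tx":-1.23,"ty":-0.86,"tz":0,"yaw":0,"claw":1}
    - {"tx":-1.23,"ty":-0.86,"tz":0,"yaw":0,"claw":1}
    - {"tx":-1.23,"ty":-0.86,"tz":0,"yaw":0,"claw":1}
    - {"tx":-1.23,"ty":-0.86,"tz":0,"yaw":0,"claw":1}
    - {"tx":-1.23,"ty":-0.86,"tz":0,"yaw":0,"claw":1}
    - {"tx":-0.82,"ty":-0.57,"tz":0,"yaw":0,"claw":1}
    - {"tx":0,"ty":0,"tz":0,"yaw":0,"claw":1}
    - {"tx":0,"ty":0,"tz":2,"yaw":0,"claw":1}
    - {"tx":0,"ty":0,"tz":3,"yaw":0,"claw":1}
    - {"tx":0,"ty":0,"tz":3,"yaw":0,"claw":1}
    - {"tx":0,"ty":0,"tz":2,"yaw":0,"claw":1}
    - {"tx":0,"ty":0,"tz":0,"yaw":0,"claw":1}

```text
time_s: 17.8
position: [0.4503, 0.129, 0.1617]
tool_rot: [[0.819, 0.574, 0.006], [0.574, -0.819, 0.001], [0.005, 0.003, -1.0]]
ft_force: [0.3, -0.8, -7.3]
grip_width: 0.0173
gripper_force: 62.0
```

Call:
servo_tool:
  steps:
    - {"tx":0.7,"ty":-1.7,"tz":0,"yaw":2,"claw":1}
    - {"tx":1.3,"ty":-3.3,"tz":0,"yaw":4,"claw":1}
    - {"tx":1.3,"ty":-3.3,"tz":0,"yaw":4,"claw":1}
    - {"tx":1.3,"ty":-3.3,"tz":0,"yaw":4,"claw":1}
    - {"tx":1.3,"ty":-3.3,"tz":0,"yaw":4,"claw":1}
    - {"tx":1.3,"ty":-3.3,"tz":0,"yaw":4,"claw":1}
    - {"tx":1.3,"ty":-3.3,"tz":0,"yaw":4,"claw":1}
    - {"tx":1.3,"ty":-3.3,"tz":0,"yaw":4,"claw":1}
    - {"tx":1.3,"ty":-3.3,"tz":0,"yaw":4,"claw":1}
    - {"tx":1.3,"ty":-3.3,"tz":0,"yaw":4,"claw":1}
    - {"tx":1.3,"ty":-3.3,"tz":0,"yaw":4,"claw":1}
    - {"tx":1.3,"ty":-3.3,"tz":0,"yaw":4,"claw":1}
    - {"tx":1.3,"ty":-3.3,"tz":0,"yaw":4,"claw":1}
    - {"tx":1.3,"ty":-3.3,"tz":0,"yaw":4,"claw":1}
    - {"tx":0.8,"ty":-1.7,"tz":0,"yaw":2,"claw":1}
    - {"tx":0,"ty":0,"tz":-2,"yaw":0,"claw":1}
    - {"tx":0,"ty":0,"tz":-2,"yaw":0,"claw":1}
    - {"tx":0,"ty":0,"tz":-1,"yaw":0,"claw":1}
    - {"tx":0,"ty":0,"tz":0,"yaw":0,"claw":1}
    - {"tx":0,"ty":0,"tz":0,"yaw":0,"claw":1}

```text
time_s: 19.8
position: [0.6331, -0.3345, 0.1093]
tool_rot: [[-0.018, 1.0, 0.0], [1.0, 0.018, 0.0], [0.0, 0.0, -1.0]]
ft_force: [-0.2, 0.4, -6.2]
grip_width: 0.0171
gripper_force: 62.0
```

```bash
python3 - <<'E'
from h import *
im,d=grab('side');o=env.observe();print(o['position'],o['q'])
cv2.imwrite('pics/c6.png',cv2.resize(im[200:440,320:600],(700,600))[:,:,::-1])
E
```

```text
[ 0.63327335 -0.33466215  0.11012587] [-3.72985129e+01  4.48252088e+01  5.51865701e+01  5.63611411e-03
  7.98972934e+01 -3.83112676e+01]
```

View pics/c6.png

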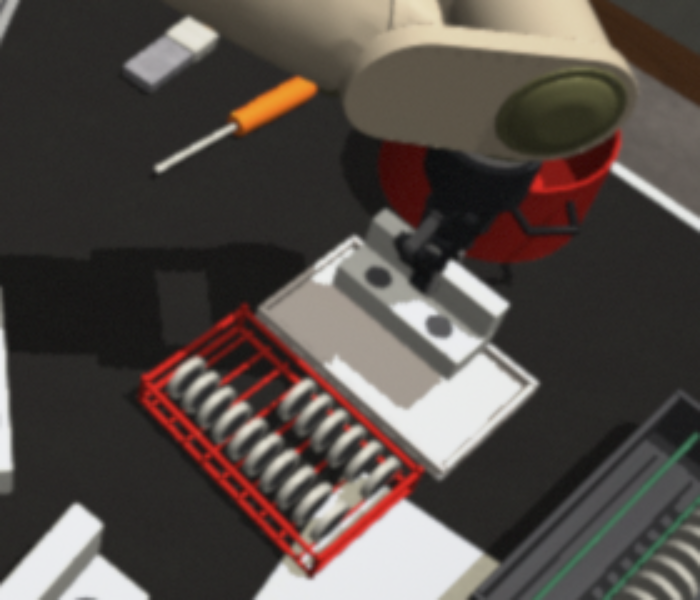

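The stand is over the tray (crop 420,300), parallel to it and clear of the rack and pot, so I'll lower it.

Call:
servo_tool:
  steps:
    - {"tx":0,"ty":0,"tz":-2,"yaw":0,"claw":1}
    - {"tx":0,"ty":0,"tz":-1.5,"yaw":0,"claw":1}
    - {"tx":0,"ty":0,"tz":-0.8,"yaw":0,"claw":1}
    - {"tx":0,"ty":0,"tz":-0.5,"yaw":0,"claw":1}
    - {"tx":0,"ty":0,"tz":-0.3,"yaw":0,"claw":1}
    - {"tx":0,"ty":0,"tz":0,"yaw":0,"claw":1}
    - {"tx":0,"ty":0,"tz":0,"yaw":0,"claw":1}

```text
time_s: 20.55
position: [0.633, -0.3348, 0.0589]
tool_rot: [[-0.017, 1.0, 0.001], [1.0, 0.017, -0.001], [-0.001, 0.001, -1.0]]
ft_force: [0.3, -0.1, -5.8]
grip_width: 0.0168
gripper_force: 62.1
```

Call:
servo_tool:
  steps:
    - {"tx":0,"ty":0,"tz":-0.1,"yaw":0,"claw":1}
    - {"tx":0,"ty":0,"tz":-0.1,"yaw":0,"claw":1}
    - {"tx":0,"ty":0,"tz":0,"yaw":0,"claw":1}
    - {"tx":0,"ty":0,"tz":0,"yaw":0,"claw":1}

```text
time_s: 20.95
position: [0.6331, -0.3346, 0.0576]
tool_rot: [[-0.018, 1.0, 0.001], [1.0, 0.018, -0.001], [-0.001, 0.001, -1.0]]
ft_force: [-1.8, 4.7, 4.2]
grip_width: 0.0171
gripper_force: 63.7
```

Floor contact: the z force went from −6 to +4 N. Releasing and going up.

Call:
servo_tool:
  steps:
    - {"tx":0,"ty":0,"tz":0,"yaw":0,"claw":3}
    - {"tx":0,"ty":0,"tz":0,"yaw":0,"claw":4}
    - {"tx":0,"ty":0,"tz":0,"yaw":0,"claw":4}
    - {"tx":0,"ty":0,"tz":0,"yaw":0,"claw":4}
    - {"tx":0,"ty":0,"tz":1,"yaw":0,"claw":4}
    - {"tx":0,"ty":0,"tz":2,"yaw":0,"claw":4}
    - {"tx":0,"ty":0,"tz":3,"yaw":0,"claw":4}
    - {"tx":0,"ty":0,"tz":4,"yaw":0,"claw":4}
    - {"tx":-1,"ty":0,"tz":4,"yaw":0,"claw":4}
    - {"tx":-3,"ty":2,"tz":1,"yaw":0,"claw":4}
    - {"tx":-4,"ty":3,"tz":0,"yaw":0,"claw":4}
    - {"tx":-4,"ty":3,"tz":0,"yaw":0,"claw":4}
    - {"tx":-4,"ty":3,"tz":0,"yaw":0,"claw":4}
    - {"tx":-4,"ty":3,"tz":0,"yaw":0,"claw":4}
    - {"tx":0,"ty":0,"tz":0,"yaw":0,"claw":4}
    - {"tx":0,"ty":0,"tz":0,"yaw":0,"claw":4}

```text
time_s: 22.55
position: [0.4327, -0.1945, 0.2076]
tool_rot: [[-0.018, 1.0, 0.002], [1.0, 0.018, -0.001], [-0.002, 0.002, -1.0]]
ft_force: [1.1, -1.2, 0.1]
grip_width: 0.04
gripper_force: 0.0
```

```bash
python3 - <<'E'
from meas import *
im,d=grab('side');grab('top')
stand(near=(.633,-.335,.067),R=.09)
cv2.imwrite('pics/c7.png',cv2.resize(im[140:420,200:573],(800,600))[:,:,::-1])
E
```

```text
top rib top z 0.0656 centre [ 0.6338 -0.3337] size [0.019 0.122] long dir deg 91.084755
side rib top z 0.067 centre [ 0.6314 -0.3348] size [0.02 0.12] long dir deg 92.046616
```

View pics/c7.png

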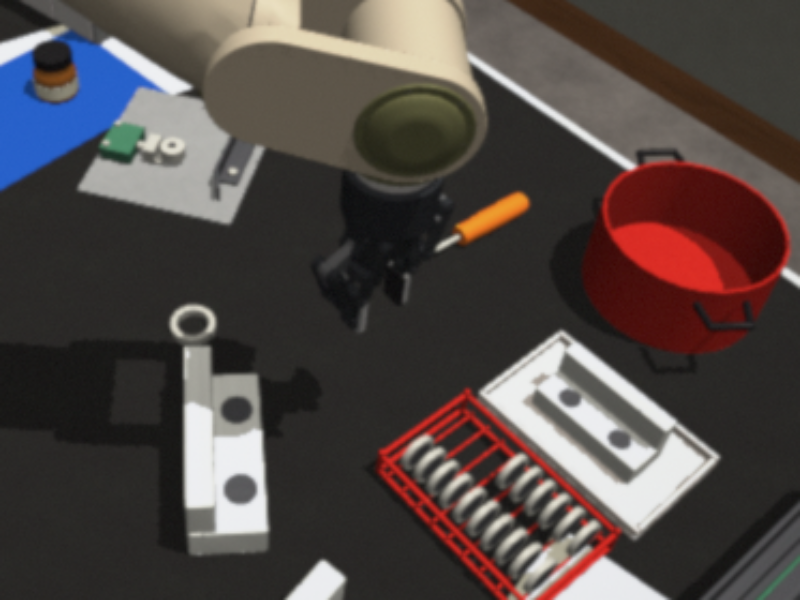

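The stand sits upright and flat inside the white tray (crop 600,410), with its rib top at 66–67 mm. The arm is clear and the roller is free.

```bash
python3 -c "
from rig import env
print(env.close_job())"
```

```text
the job is handed in; nothing more can be done
None
```

I ran the stand fully home twice, back to the roller and then front to the roller; it now stands flat in the white tray, released, and I've handed the job in (no verdict was shown).

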